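Pack the changeover kit for the glass printer

ROBOT

A 6-joint arm with a two-finger parallel gripper is mounted at the origin on the work surface. World frame = base frame: x ahead of the robot, y to its left, z up, the work surface at z = 0. Lengths are in m, angles in rad, forces in N, time in s.
With the tool pointing down it reaches from about 0.3 to 0.875 m from the base axis. Payload 6.4 kg.
Tool frame: the origin (TCP) lies between the finger pads; the fingertips stand 19 mm ahead of it and the grasp point (between the pads) is the TCP; z points along the fingers, y is the line along which they close (so a half turn about z gives the same grasp; the last joint's range is limited). The gripper opens to 85 mm and grips with 20 to 120 N. Pads are 22 mm wide; open, the fingers measure 114 mm over their backs; the gripper's body (76 mm by 85 mm) begins 54 mm behind the grasp point. The pads swing forward as they close: fully open they stand 13 mm farther back than shut.
Start: joints at [0.906, 0.181, 1.607, -0, 1.354, -0.206], TCP at [0.255, 0.516, 0.25] pointing down, gripper open.
Joint ranges: [-2.99, 2.99], [-0.89, 2.07], [0.3, 2.58], [-1.14, 4.28], [0, 2.63], [-3.12, 3.12]. Speed limits (rad/s): [2.57, 2.57, 3.01, 3.14, 3.14, 3.14].

INTERFACE

Orientations are given as [roll, pitch, yaw] about the fixed x, y, z axes, in that order (R = Rz(yaw) Ry(pitch) Rx(roll)).
In Python, from cell import telemetry, imaging, ctrl gives the robot as it stands. The module is installed in compiled form; this text tells all that it offers.
- The arm moves only by the shell command python3 -m jog 'ROWS'. ROWS is JSON, a list of rows, each an object of numbers: "dx", "dy", "dz": the shift along the tool's x, y, z each as a share of 0.02 m, from -1 to 1; "ax", "ay", "az": the turn, a rotation vector about the tool's x, y, z each as a share of 0.15 rad, from -1 to 1; "claw": the opening, from -1 (shut) to 1 (fully open). In form: [{"dx": .., "dy": .., "dz": .., "ax": .., "ay": .., "az": .., "claw": ..}, ...]. A call has 1 to 20 rows; each row shifts and turns the commanded pose from where the row before left it, along the tool's axes as they then stand; what a row does not reach is not made up. A row lasts 1/10 s, in which the tool goes at most 50 mm and 8.59 degrees, less where a joint would pass 70% of its speed; a pose out of reach is approached as far as the arm can. A call with a number of a shift or a turn outside -1 to 1 is refused whole. A call with a gripper value outside its range is refused whole. The fingers move at their own pace and stop on an object; the grip force is fixed at half the most. Time passes only in rows, so rows that do not move let the fingers close. It gives the time, the measured TCP pose, the force, the opening and the grip force at its end, in the units of the state.
- telemetry.sense(): the state, without advancing time (a new reading comes with each control period).
- imaging.capture(name): name is "side" or "top" or "wrist"; returns (picture, depth): 420x560x3 uint8, red, green, blue; 420x560 float32, m along the optical axis (not along the pixel's ray), 0 where there is no reading.
- imaging.camera_model(name): a dict with "fx", "fy", "cx", "cy" (pixels), "world_from_camera" (4x4, takes a point from camera to world coordinates). Camera axes: x right, y up, looking along -z (the intrinsics and any distortion apply to the point x, -y, -z); pixel columns grow to the right and rows downward; lengths in m; the calibration is good to about 2 mm. A picture is of the moment at which its call begins: read the wrist's pose just before it. camera_model takes no time and is no camera call; for the wrist camera it gives the pose at the moment of the call.
- ctrl.close_job(): hands the job in; it is judged then, once.
The state is a dict: "time_s": time; "qpos": joint angles; "joint_vel": joint speeds; "joint_torque": joint torques, N m; "ee_pos": TCP position; "tcp_rot": TCP orientation; "ft_force": force on the tool from outside, world axes, zero at the start; "ft_torque": the same for the moment, N m; "width": finger opening in m; "gripper_force": force on a finger pad.
Only numpy, scipy, OpenCV 4.12 (cv2) and the standard library are available. Lean on these libraries where they do the work, as an engineer would, in place of code of your own. Each camera call takes 0.05 s, during which the arm holds its last target. There are 200 camera calls.

TASK

Pack the glass printer's changeover kit into the wooden tray: slip the bored spacer ring over the post and the flanged bush over the same post on top of it (flange down), stand the round-footed cone chuck in the round well, and lay the long squeegee lengthwise in the rectangular trough with its rubber blade up, everything sitting flat on what is under it. Leave the solid disc, the square-footed chuck and the short squeegee where they are: they belong to another machine.

Things in the scene. Friction and masses are not known exactly. Their poses are not given: they have to be found in the camera images.
- post_nest: plywood disc, 76 mm across, 8 mm thick, with an upright steel post 10 mm thick at its centre, tip 72 mm above its underside. Fixed, as are the other nests, in the dark wooden tray (166 x 320 mm, rim 16 mm, floor 6 mm above the table; nests in a row 100 mm apart, in any order). Origin: centre of the disc's underside; z up. Takes the ring, lying on the disc, and on it the bush.
- well_nest: round plywood well in the same tray, 84 mm outside, 76 mm inside, rim 14 mm above its underside, floor 4 mm thick. Origin: centre of its underside, on the tray floor; z up. Takes the round-footed chuck.
- trough_nest: rectangular plywood trough in the same tray, 140 mm along its x by 70 mm along its y outside, walls 5 mm thick and 14 mm high, floor 5 mm thick. Fixed. Origin: centre of its underside, on the tray floor; z up; its x runs lengthwise. Takes the long squeegee.
- spacer_ring: plain aluminium ring, 56 mm outside, 30 mm bore right through, 26 mm high, lying flat. Loose, about 130 g. Origin: centre of its underside; z along the bore, up.
- flanged_bush: aluminium bush with a 26 mm bore right through: flange 50 mm across and 6 mm thick at the bottom, above it a sleeve 38 mm across; 34 mm high in all. Loose, about 120 g, standing on its flange. Origin: centre of the flange's underside; z along the bore, up.
- round_chuck: aluminium cone chuck with a ROUND foot 50 mm across and 8 mm thick, a cone above it (42 mm narrowing to 28 mm at 34 mm height) and a cylindrical nose 24 mm across from 36 to 64 mm height. Loose, about 160 g, standing. Origin: centre of the underside; z up.
- long_squeegee: screen-printing squeegee standing on its wooden grip with the black rubber blade up: grip 110 mm along x, 30 mm along y, 28 mm high; on it, centred and along the whole length, the stiff blade 8 mm thick, reaching from 28 to 60 mm height. Loose, about 110 g. Origin: centre of the grip's underside; x lengthwise, z up.
- solid_disc: look-alike of the spacer ring, to be left alone: aluminium disc 56 mm across and 26 mm high WITHOUT a bore. Loose. Origin: centre of its underside.
- square_chuck: look-alike of the round-footed chuck, to be left alone: the same cone and nose, on a SQUARE foot 50 x 50 x 8 mm; 64 mm high. Loose. Origin: centre of its underside.
- short_squeegee: look-alike of the long squeegee, to be left alone: the same section, but only 65 mm long (along x), 60 mm high. Loose. Origin: centre of the grip's underside.
Things that resemble listed ones, but are neither listed nor needed, are in the scene too. Leave any turquoise or yellow look-alike of the spacer_ring alone. What is shaped like the round_chuck but purple is not meant.

How it is judged:
At the end, for the whole second after the job is handed in: Ring flat on the post's disc (height within 4 mm), bush flange down flat on it (5 mm), both round the post; round chuck upright on the well's floor; long squeegee blade up on the trough's floor, within its walls; all released, at rest; the three look-alikes within 40 mm of their starts (horizontal distance between spacer_ring and post_nest below 0.013 m and ((z of spacer_ring in the frame of post_nest between 0.004 and 0.012 m and angle between spacer_ring's own z axis and vertical below 0.1 rad) or (z of spacer_ring in the frame of post_nest between 0.03 and 0.038 m and angle between spacer_ring's own z axis and vertical above 3.04 rad)) and horizontal distance between flanged_bush and post_nest below 0.012 m and z of flanged_bush in the frame of post_nest between 0.029 and 0.039 m and angle between each of flanged_bush, round_chuck, long_squeegee's own z axis and vertical below 0.1 rad and horizontal distance between round_chuck and well_nest below 0.016 m and z of round_chuck in the frame of well_nest below 0.008 m and horizontal distance between long_squeegee and trough_nest below 0.022 m and z of long_squeegee in the frame of trough_nest below 0.009 m and linear speed of each of spacer_ring, flanged_bush, round_chuck, long_squeegee below 0.02 m/s and distance of each of solid_disc, square_chuck, short_squeegee from where it was at the start of the episode below 0.04 m); the robot touches nothing.
It fails at once if a look-alike (solid disc, square-footed chuck or short squeegee) was moved more than 40 mm (distance of any of solid_disc, square_chuck, short_squeegee from where it was at the start of the episode above 0.04 m).
It also fails if it takes over 120 s, if anything falls off the work surface, if the arm or the gripper's body presses on something with over 40 N, if the wrist force passes 120 N, or if a joint passes its speed limit or range.

## Working session

There is one attempt and no reset: what is moved stays moved. The work goes in short steps, Python scripts to look and compute and a shell command to move; the robot and the scene stay as the last step left them, time stands still between calls to the robot, and variables do not carry over. Pictures are saved under pics/ and viewed, at most 14 in all, crops included, and the job is handed in when it is done.

```bash
mkdir -p pics; cat > h.py <<'E'
from cell import telemetry, imaging, ctrl
import numpy as np, cv2
def snap(n,f):
    m=imaging.camera_model(n); p,d=imaging.capture(n)
    cv2.imwrite(f'pics/{f}.png',p[:,:,::-1]); np.savez(f'pics/{f}.npz',p=p,d=d,**{k:np.array(v) for k,v in m.items()}); return p,d,m
def load(f):
    z=np.load(f'pics/{f}.npz'); return z['p'],z['d'],z
def pts(d,m):
    v,u=np.mgrid[:d.shape[0],:d.shape[1]]
    P=np.stack([(u-m['cx'])/m['fx']*d,-(v-m['cy'])/m['fy']*d,-d],-1)
    T=np.array(m['world_from_camera']); return P@T[:3,:3].T+T[:3,3]
def ray(u,v,z,m):
    T=np.array(m['world_from_camera']); r=T[:3,:3]@np.array([(u-m['cx'])/m['fx'],-(v-m['cy'])/m['fy'],-1]); o=T[:3,3]
    return o+r*(z-o[2])/r[2]
E
python3 - <<'E'
from h import *
for n in ('top','side'):
    p,d,m=snap(n,n+'0'); print({k:np.round(v,3).tolist() for k,v in m.items()})
print({k:np.round(v,3).tolist() for k,v in telemetry.sense().items()})
E
```

```text
{'fx': 477.83, 'fy': 477.83, 'cx': 273.593, 'cy': 213.833, 'world_from_camera': [[0.014, 0.995, -0.097, 0.426], [-1.0, 0.014, -0.003, 0.02], [-0.001, 0.097, 0.995, 1.152], [0.0, 0.0, 0.0, 1.0]]}
{'fx': 516.199, 'fy': 516.199, 'cx': 281.506, 'cy': 209.491, 'world_from_camera': [[0.697, 0.481, -0.531, -0.067], [-0.717, 0.476, -0.509, -0.522], [0.008, 0.736, 0.677, 0.779], [0.0, 0.0, 0.0, 1.0]]}
{'time_s': 0.1, 'qpos': [0.906, 0.181, 1.608, 0.0, 1.354, -0.206], 'joint_vel': [0.0, -0.003, -0.001, 0.0, 0.001, 0.0], 'joint_torque': [0.0, -44.587, -35.224, -0.0, 0.004, -0.0], 'ee_pos': [0.254, 0.515, 0.249], 'tcp_rot': [-3.14, -0.0, 2.683], 'ft_force': [-0.053, -1.029, -0.988], 'ft_torque': [-0.044, -0.031, 0.017], 'gripper_force': 0.0, 'width': 0.085}
```

View pics/top0.png

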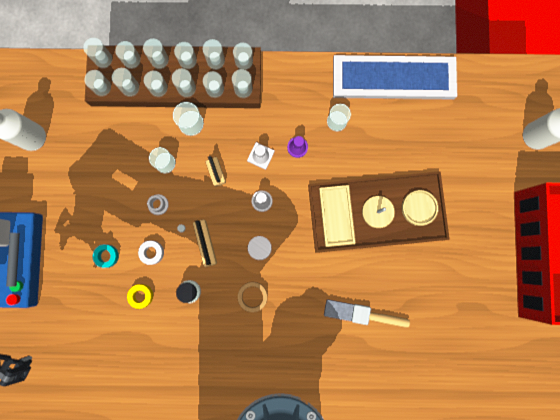

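View pics/side0.png

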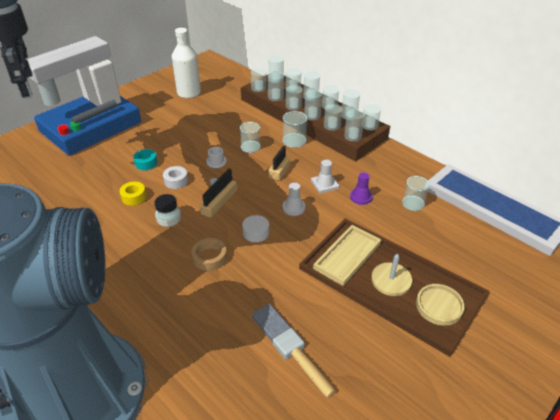

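The top view shows the white ring at (150,252), bush (157,204), round chuck (262,200), long squeegee (205,243) and solid disc (260,247). The square chuck is at (261,155), the short squeegee at (216,171), the trough at (337,215), the post at (380,210) and the well at (420,208). I'll measure them next.

```bash
python3 - <<'E'
from h import *
p,d,m=load('top0'); P=pts(d,m)
for n,u,v,r in [('ring',150,252,17),('bush',157,204,14),('rchuck',262,200,15),('lsq',205,243,28),('disc',260,247,16),('sqch',261,155,15),('ssq',216,171,17),('trough',337,215,34),('post',379,211,19),('well',420,208,20),('tan',252,297,17),('yel',139,297,15),('teal',105,256,15),('mug',187,292,14),('small',181,228,6)]:
    Q=P[v-r:v+r+1,u-r:u+r+1].reshape(-1,3); c=p[v-r:v+r+1,u-r:u+r+1].reshape(-1,3)
    Q=Q[(Q[:,2]>.012)]; 
    if len(Q)<4: print(n,len(Q)); continue
    zt=np.percentile(Q[:,2],98); T=Q[Q[:,2]>zt-.006]
    (cx,cy),s,a=cv2.minAreaRect(T[:,:2].astype(np.float32)*1000)
    print(n,'ztop %.3f'%zt,'n',len(T),'ctr %.0f %.0f'%(cx,cy),'size',np.round(s),'ang %.0f'%a, 'all', [np.round(x,1) for x in cv2.minAreaRect(Q[:,:2].astype(np.float32)*1000)])
im=cv2.imread('pics/top0.png')[120:330,70:350]; cv2.imwrite('pics/crop0.png',cv2.resize(im,None,fx=2.8,fy=2.8,interpolation=3))
E
```

```text
ring ztop 0.029 n 255 ctr 448 181 size [ 54. 321.] ang 2 all [array([445.5, 180.4]), array([ 53.9, 321. ]), np.float64(0.7)]
bush ztop 1.152 n 6 ctr 426 20 size [0. 0.] ang 0 all [array([497.5, 169.7]), array([332.1,  37. ]), np.float64(65.4)]
rchuck ztop 0.067 n 79 ctr 503 43 size [158.  22.] ang 9 all [array([507.4,  46.2]), array([166.1,  37.1]), np.float64(5.6)]
lsq ztop 1.152 n 18 ctr 426 20 size [0. 0.] ang 0 all [array([437.7, 135. ]), array([211.4,  95. ]), np.float64(60.3)]
disc ztop 0.030 n 332 ctr 457 49 size [66. 53.] ang 83 all [array([456.5,  49.9]), array([65.3, 54.7]), np.float64(85.1)]
sqch ztop 0.068 n 70 ctr 559 44 size [269.  21.] ang 6 all [array([566.7,  48.2]), array([283.8,  36.9]), np.float64(4.1)]
ssq ztop 0.062 n 87 ctr 542 104 size [286.  18.] ang 32 all [array([541.8, 108.7]), array([288.8,  38.7]), np.float64(30.1)]
trough ztop 0.024 n 377 ctr 530 -87 size [169. 245.] ang 9 all [array([530.8, -91. ]), array([171.2, 251.3]), np.float64(9.0)]
post ztop 0.073 n 19 ctr 489 -104 size [  8. 277.] ang 25 all [array([ 492.9, -121.8]), array([ 73.6, 312.2]), np.float64(27.5)]
well ztop 1.152 n 8 ctr 426 20 size [0. 0.] ang 0 all [array([ 519.7, -177.9]), array([ 93.3, 426.8]), np.float64(12.9)]
tan ztop 0.028 n 258 ctr 371 65 size [ 68. 125.] ang 79 all [array([360.5,  47.6]), array([ 68.8, 125.9]), np.float64(38.4)]
yel ztop 0.029 n 280 ctr 368 188 size [ 54. 353.] ang 11 all [array([367.8, 188.2]), array([ 54.4, 352.7]), np.float64(10.4)]
teal ztop 0.031 n 164 ctr 436 233 size [ 54. 427.] ang 1 all [array([437. , 234.4]), array([ 54.1, 429. ]), np.float64(1.2)]
mug ztop 1.152 n 10 ctr 426 20 size [0. 0.] ang 0 all [array([395.8, 135.8]), array([ 51.3, 234.9]), np.float64(27.1)]
small 0
```

View pics/crop0.png

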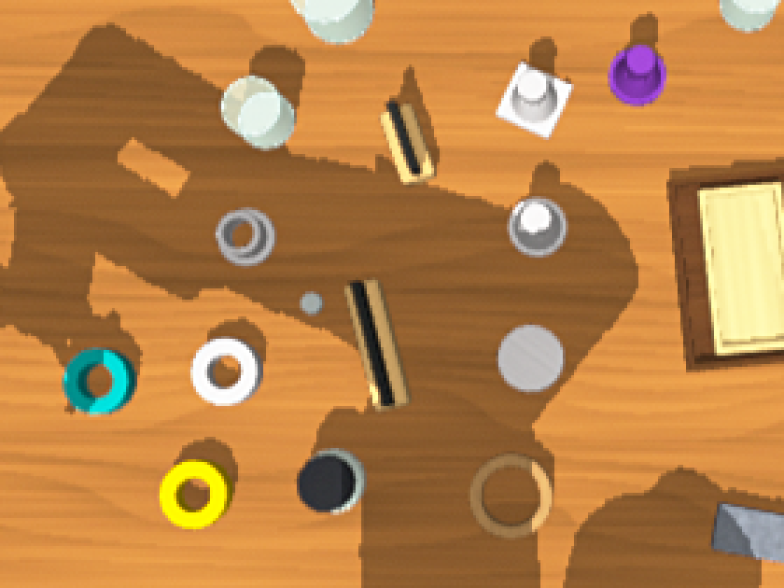

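Confirmed in the crop: the ring's bore is visible, the bush is a double circle, and the round chuck sits below the square one. The depth has outliers, so I'll use filtered height masks and cast rays from the mask centres.

```bash
python3 - <<'E'
from h import *
p,d,m=load('top0'); P=pts(cv2.medianBlur(d,3),m); Z=P[...,2]
def f(n,u,v,r,lo,hi,zp):
    M=np.zeros(Z.shape,np.uint8); M[v-r:v+r+1,u-r:u+r+1]=((Z>lo)&(Z<hi))[v-r:v+r+1,u-r:u+r+1]
    k,L,S,C=cv2.connectedComponentsWithStats(M)
    if k<2: print(n,'none');return
    i=1+np.argmax(S[1:,4]); V,U=np.where(L==i)
    Q=np.array([ray(a,b,zp,m)[:2] for a,b in zip(U,V)],np.float32)*1000
    c,s,a=cv2.minAreaRect(Q); 
    print(n,len(V),'z %.3f'%np.median(Z[L==i]),'rect c',np.round(c,1),np.round(s),'ang %.1f'%a,'circ',[np.round(x,1) for x in cv2.minEnclosingCircle(Q)])
f('ring',150,252,19,.018,.04,.026)
f('bush',157,204,18,.025,.05,.034)
f('rchuck',262,200,18,.055,.09,.064)
f('lsq',205,243,30,.05,.08,.06)
f('lsqall',205,243,30,.018,.08,.04)
f('disc',260,247,19,.018,.04,.026)
f('sqch',261,155,16,.055,.09,.064)
f('ssq',216,171,20,.05,.08,.06)
f('post',379,211,22,.05,.09,.078)
f('postdisc',379,211,22,.012,.022,.014)
f('well',420,208,22,.0155,.03,.020)
f('trough',337,215,34,.0155,.03,.020)
f('tray',378,211,75,.009,.1,.016)
E
```

```text
ring 324 z 0.025 rect c [442.6 311.9] [54. 52.] ang 46.5 circ [array([443.2, 311.9]), np.float64(28.4)]
bush 131 z 0.032 rect c [559.  302.6] [36. 38.] ang 0.8 circ [array([558.4, 302.7]), np.float64(19.3)]
rchuck 84 z 0.063 rect c [570.3  53.2] [21. 21.] ang 0.8 circ [array([570.3,  53.2]), np.float64(11.9)]
lsq 185 z 0.058 rect c [466.7 185.2] [104.   9.] ang 16.1 circ [array([466.7, 185.3]), np.float64(52.2)]
lsqall 605 z 0.028 rect c [467.1 183.5] [110.  30.] ang 15.7 circ [array([466.5, 185. ]), np.float64(55.1)]
disc 431 z 0.025 rect c [457.9  55.9] [52. 52.] ang 0.8 circ [array([457.9,  55.9]), np.float64(27.5)]
sqch 88 z 0.063 rect c [681.3  57.3] [24. 21.] ang 0.9 circ [array([681.3,  57. ]), np.float64(12.4)]
ssq 92 z 0.059 rect c [638.4 164.3] [60.  8.] ang 19.6 circ [array([638.3, 164.6]), np.float64(29.8)]
post 23 z 0.072 rect c [ 545.4 -222.9] [ 8. 13.] ang 45.3 circ [array([ 544.9, -223.4]), np.float64(6.7)]
postdisc 638 z 0.013 rect c [ 547.5 -227. ] [71. 72.] ang 18.2 circ [array([ 547.9, -226.4]), np.float64(37.6)]
well 109 z 0.018 rect c [ 573.6 -335.5] [83. 48.] ang 56.4 circ [array([ 561. , -327.1]), np.float64(41.5)]
trough 384 z 0.018 rect c [ 536.8 -127.6] [140.  70.] ang 6.4 circ [array([ 537. , -127.2]), np.float64(76.3)]
tray 1679 z 0.011 rect c [ 537.2 -128.3] [141.  73.] ang 6.1 circ [array([ 537.1, -128.7]), np.float64(76.5)]
```

```bash
python3 -m jog '[{"az":1,"claw":1},{"az":1,"claw":1},{"az":1,"claw":1},{"az":1,"claw":1},{"az":1,"claw":1},{"az":1,"claw":1},{"az":1,"claw":1},{"az":0.41,"claw":1},{"dx":-1,"dy":0.95,"claw":1},{"dx":-1,"dy":0.95,"claw":1},{"dx":-1,"dy":0.95,"claw":1},{"dx":-1,"dy":0.95,"claw":1},{"dx":-1,"dy":0.95,"claw":1},{"dx":-1,"dy":0.95,"dz":0.5,"claw":1},{"dx":-1,"dy":0.95,"dz":1,"claw":1},{"dx":-1,"dy":0.95,"dz":1,"claw":1},{"dx":-1,"dy":0.95,"dz":1,"claw":1},{"dx":-1,"dy":0.9,"dz":1,"claw":1}]'
python3 - <<'E'
from h import *
print({k:np.round(v,4).tolist() for k,v in telemetry.sense().items()})
snap('wrist','w1')
E
```

```text
{'time_s': 0.1, 'qpos': [0.9057, 0.1815, 1.6079, 0.0, 1.3538, -0.2063], 'joint_vel': [0.0004, -0.0026, -0.0015, 0.0005, 0.0012, 0.0001], 'joint_torque': [0.0003, -44.5872, -35.2239, -0.0003, 0.0041, -0.0], 'ee_pos': [0.2543, 0.5152, 0.2495], 'tcp_rot': [-3.14, -0.0003, 2.6828], 'ft_force': [-0.0531, -1.0289, -0.9877], 'ft_torque': [-0.0436, -0.0306, 0.017], 'gripper_force': 0.0, 'width': 0.0853}validation failed for argument at $[0]...
```

View pics/w1.png

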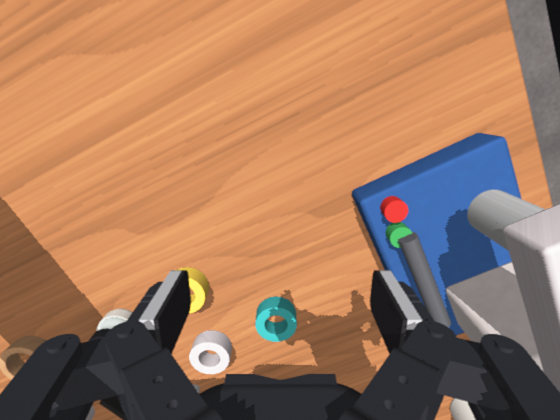

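The wrist view is from the start pose, with the ring at (212,352). The call was refused, probably because every key is needed in each row.

```bash
python3 -m jog '[{"dx":0,"dy":0,"dz":0,"ax":0,"ay":0,"az":1,"claw":1},{"dx":0,"dy":0,"dz":0,"ax":0,"ay":0,"az":1,"claw":1},{"dx":0,"dy":0,"dz":0,"ax":0,"ay":0,"az":1,"claw":1},{"dx":0,"dy":0,"dz":0,"ax":0,"ay":0,"az":1,"claw":1},{"dx":0,"dy":0,"dz":0,"ax":0,"ay":0,"az":1,"claw":1},{"dx":0,"dy":0,"dz":0,"ax":0,"ay":0,"az":1,"claw":1},{"dx":0,"dy":0,"dz":0,"ax":0,"ay":0,"az":1,"claw":1},{"dx":0,"dy":0,"dz":0,"ax":0,"ay":0,"az":0.41,"claw":1},{"dx":-1,"dy":0.95,"dz":0,"ax":0,"ay":0,"az":0,"claw":1},{"dx":-1,"dy":0.95,"dz":0,"ax":0,"ay":0,"az":0,"claw":1},{"dx":-1,"dy":0.95,"dz":0,"ax":0,"ay":0,"az":0,"claw":1},{"dx":-1,"dy":0.95,"dz":0,"ax":0,"ay":0,"az":0,"claw":1},{"dx":-1,"dy":0.95,"dz":0,"ax":0,"ay":0,"az":0,"claw":1},{"dx":-1,"dy":0.95,"dz":0.5,"ax":0,"ay":0,"az":0,"claw":1},{"dx":-1,"dy":0.95,"dz":1,"ax":0,"ay":0,"az":0,"claw":1},{"dx":-1,"dy":0.95,"dz":1,"ax":0,"ay":0,"az":0,"claw":1},{"dx":-1,"dy":0.95,"dz":1,"ax":0,"ay":0,"az":0,"claw":1},{"dx":-1,"dy":0.9,"dz":1,"ax":0,"ay":0,"az":0,"claw":1}]'
python3 - <<'E'
from h import *
snap('wrist','w2')
print({k:np.round(v,4).tolist() for k,v in telemetry.sense().items()})
E
```

```text
time_s: 1.95
ee_pos: [0.4443, 0.3147, 0.1594]
tcp_rot: [-3.141, 0.0, 1.571]
ft_force: [0.3, -0.1, 1.2]
width: 0.0853
gripper_force: 0.0
{'time_s': 2.0, 'qpos': [0.3929, 0.2186, 1.7665, -0.0023, 1.1609, 0.3953], 'joint_vel': [0.0458, -0.0198, 0.0114, 0.0139, 0.0828, 0.0896], 'joint_torque': [5.9044, -51.954, -36.3576, 1.1448, 0.3443, 0.0838], 'ee_pos': [0.445, 0.3113, 0.1559], 'tcp_rot': [-3.1384, 0.0036, 1.5693], 'ft_force': [0.7647, -2.7379, -2.305], 'ft_torque': [-0.0971, -0.0937, 0.0044], 'gripper_force': 0.0, 'width': 0.0853}
```

View pics/w2.png

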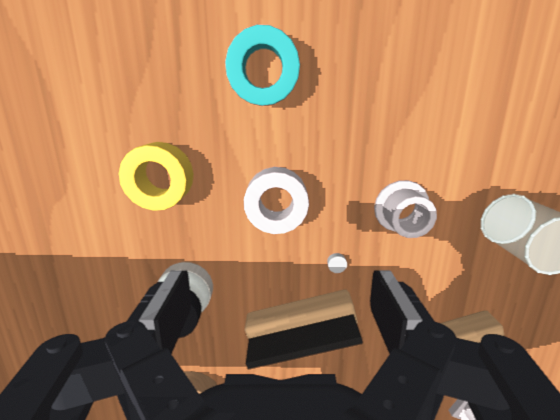

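The wrist view shows the white ring at (276,201) with its bore clear, the bush at (405,209) and a washer at (338,263). I'll cross-check the positions.

```bash
python3 - <<'E'
from h import *
p,d,m=load('w2')
print('ring',ray(276,201,.026,m).round(4),'bush foot',ray(401,212,.003,m).round(4),'bushtop',ray(413,215,.034,m).round(4))
Z=pts(cv2.medianBlur(d,3),m); print(Z[201,252],Z[201,300])
M=((Z[...,2]>.018)&(Z[...,2]<.04)).astype(np.uint8); k,L,S,C=cv2.connectedComponentsWithStats(M)
for i in range(1,k):
    if S[i,4]>800: print(C[i].round(),S[i],ray(*C[i],.026,m).round(4))
E
```

```text
ring [0.441  0.3165 0.026 ] bush foot [0.5576 0.2985 0.003 ] bushtop [0.5554 0.307  0.034 ]
[0.42068192 0.31661776 0.02652064] [0.46139966 0.31646381 0.02580146]
[262.  64.] [ 226   25   74   81 3442] [0.4312 0.4229 0.026 ]
[154. 177.] [ 120  144   69   67 2736] [0.3398 0.3374 0.026 ]
[276. 202.] [ 244  171   65   63 2405] [0.4413 0.3157 0.026 ]
[412. 215.] [ 386  192   51   46 1396] [0.5577 0.3044 0.026 ]
[513. 221.] [ 493  201   61   55 1089] [0.6463 0.2986 0.026 ]
[301. 322.] [ 245  298  113   50 2733] [0.4648 0.1928 0.026 ]
```

```bash
python3 -m jog '[{"dx":0.05,"dy":-0.1,"dz":1,"ax":0,"ay":0,"az":0,"claw":1},{"dx":0,"dy":0,"dz":1,"ax":0,"ay":0,"az":0,"claw":1},{"dx":0,"dy":0,"dz":1,"ax":0,"ay":0,"az":0,"claw":1},{"dx":0,"dy":0,"dz":1,"ax":0,"ay":0,"az":0,"claw":1},{"dx":0,"dy":0,"dz":1,"ax":0,"ay":0,"az":0,"claw":1},{"dx":0,"dy":0,"dz":1,"ax":0,"ay":0,"az":0,"claw":1},{"dx":0,"dy":0,"dz":0.6,"ax":0,"ay":0,"az":0,"claw":1},{"dx":0,"dy":0,"dz":0,"ax":0,"ay":0,"az":0,"claw":1},{"dx":0,"dy":0,"dz":0,"ax":0,"ay":0,"az":0,"claw":1}]'
```

```text
time_s: 2.9
ee_pos: [0.4419, 0.3168, 0.0286]
tcp_rot: [-3.142, 0.0, 1.571]
ft_force: [0.6, -0.5, -0.2]
width: 0.0858
gripper_force: 0.0
```

```bash
python3 -m jog '[{"dx":0,"dy":0,"dz":0.1,"ax":0,"ay":0,"az":0,"claw":-1},{"dx":0,"dy":0,"dz":0,"ax":0,"ay":0,"az":0,"claw":-1},{"dx":0,"dy":0,"dz":0,"ax":0,"ay":0,"az":0,"claw":-1},{"dx":0,"dy":0,"dz":0,"ax":0,"ay":0,"az":0,"claw":-1},{"dx":0,"dy":0,"dz":0,"ax":0,"ay":0,"az":0,"claw":-1},{"dx":0,"dy":0,"dz":0,"ax":0,"ay":0,"az":0,"claw":-1},{"dx":0,"dy":0,"dz":0,"ax":0,"ay":0,"az":0,"claw":-1}]'
```

```text
time_s: 3.6
ee_pos: [0.4425, 0.317, 0.0278]
tcp_rot: [3.14, -0.001, 1.571]
ft_force: [-1.4, -0.6, 7.6]
width: 0.0538
gripper_force: 62.0
```

```bash
python3 -m jog '[{"dx":0,"dy":0,"dz":-1,"ax":0,"ay":0,"az":0,"claw":-1},{"dx":0,"dy":0,"dz":-1,"ax":0,"ay":0,"az":0,"claw":-1},{"dx":0,"dy":0,"dz":-1,"ax":0,"ay":0,"az":0,"claw":-1},{"dx":0,"dy":0,"dz":-1,"ax":0,"ay":0,"az":0,"claw":-1},{"dx":0,"dy":0,"dz":-1,"ax":0,"ay":0,"az":0,"claw":-1},{"dx":0,"dy":0,"dz":-1,"ax":0,"ay":0,"az":0,"claw":-1},{"dx":-0.97,"dy":0.19,"dz":0,"ax":0,"ay":0,"az":0,"claw":-1},{"dx":-0.97,"dy":0.19,"dz":0,"ax":0,"ay":0,"az":0,"claw":-1},{"dx":-0.97,"dy":0.19,"dz":0,"ax":0,"ay":0,"az":0,"claw":-1},{"dx":-0.97,"dy":0.19,"dz":0,"ax":0,"ay":0,"az":0,"claw":-1},{"dx":-0.97,"dy":0.19,"dz":0,"ax":0,"ay":0,"az":0,"claw":-1},{"dx":-0.97,"dy":0.19,"dz":0,"ax":0,"ay":0,"az":0,"claw":-1},{"dx":-0.97,"dy":0.19,"dz":0,"ax":0,"ay":0,"az":0,"claw":-1},{"dx":-0.97,"dy":0.19,"dz":0,"ax":0,"ay":0,"az":0,"claw":-1},{"dx":-0.97,"dy":0.19,"dz":0,"ax":0,"ay":0,"az":0,"claw":-1},{"dx":-0.97,"dy":0.19,"dz":0,"ax":0,"ay":0,"az":0,"claw":-1},{"dx":-0.97,"dy":0.19,"dz":0,"ax":0,"ay":0,"az":0,"claw":-1},{"dx":-0.97,"dy":0.19,"dz":0,"ax":0,"ay":0,"az":0,"claw":-1},{"dx":-0.97,"dy":0.19,"dz":0,"ax":0,"ay":0,"az":0,"claw":-1},{"dx":-0.97,"dy":0.19,"dz":0,"ax":0,"ay":0,"az":0,"claw":-1}]'
python3 -m jog '[{"dx":-0.97,"dy":0.19,"dz":0,"ax":0,"ay":0,"az":0,"claw":-1},{"dx":-0.97,"dy":0.19,"dz":0,"ax":0,"ay":0,"az":0,"claw":-1},{"dx":-0.97,"dy":0.19,"dz":0,"ax":0,"ay":0,"az":0,"claw":-1},{"dx":-0.97,"dy":0.19,"dz":0,"ax":0,"ay":0,"az":0,"claw":-1},{"dx":-0.97,"dy":0.19,"dz":0,"ax":0,"ay":0,"az":0,"claw":-1},{"dx":-0.97,"dy":0.19,"dz":0,"ax":0,"ay":0,"az":0,"claw":-1},{"dx":-0.97,"dy":0.19,"dz":0,"ax":0,"ay":0,"az":0,"claw":-1},{"dx":-0.97,"dy":0.19,"dz":0,"ax":0,"ay":0,"az":0,"claw":-1},{"dx":-0.97,"dy":0.19,"dz":0,"ax":0,"ay":0,"az":0,"claw":-1},{"dx":-0.97,"dy":0.19,"dz":0,"ax":0,"ay":0,"az":0,"claw":-1},{"dx":0,"dy":0,"dz":0,"ax":0,"ay":0,"az":0,"claw":-1},{"dx":0,"dy":0,"dz":0,"ax":0,"ay":0,"az":0,"claw":-1}]'
python3 - <<'E'
from h import *
p,d,m=snap('wrist','w3')
print({k:np.round(v,4).tolist() for k,v in telemetry.sense().items() if k in('ee_pos','width','ft_force')})
E
```

```text
time_s: 5.6
ee_pos: [0.4951, 0.0443, 0.1467]
tcp_rot: [3.141, 0.0, 1.571]
ft_force: [1.1, -0.1, -1.3]
width: 0.0538
gripper_force: 63.9
time_s: 6.8
ee_pos: [0.533, -0.1491, 0.1463]
tcp_rot: [-3.141, -0.0, 1.57]
ft_force: [-0.1, 0.3, -1.6]
width: 0.0535
gripper_force: 63.9
{'ee_pos': [0.5329, -0.1485, 0.1461], 'ft_force': [-0.1608, -0.0561, -1.4141], 'width': 0.0538}
```

View pics/w3.png

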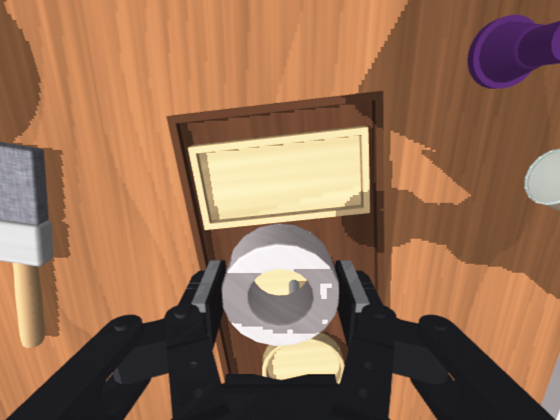

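The ring is held, the trough spans (189,148) to (371,212), and the well is partly visible at (303,360). I'll measure the trough from its corners.

```bash
python3 - <<'E'
from h import *
p,d,m=load('w3')
C=np.array([ray(u,v,.020,m)[:2] for u,v in [(190,148),(368,127),(371,212),(206,229)]])
print(C.round(4),C.mean(0)); a=C[1]-C[0]; print(np.degrees(np.arctan2(a[1],a[0])),np.linalg.norm(a))
E
```

```text
[[ 0.4628 -0.1015]
 [ 0.6004 -0.0855]
 [ 0.6091 -0.1545]
 [ 0.4701 -0.17  ]] [ 0.53560788 -0.12787559]
6.655834862320216 0.13853803675825355
```

```bash
python3 -m jog '[{"dx":-1,"dy":0.2,"dz":0,"ax":0,"ay":0,"az":0,"claw":-1},{"dx":-1,"dy":0.2,"dz":0,"ax":0,"ay":0,"az":0,"claw":-1},{"dx":-1,"dy":0.2,"dz":0,"ax":0,"ay":0,"az":0,"claw":-1},{"dx":-0.9,"dy":0.13,"dz":0,"ax":0,"ay":0,"az":0,"claw":-1},{"dx":0,"dy":0,"dz":0,"ax":0,"ay":0,"az":0,"claw":-1},{"dx":0,"dy":0,"dz":1,"ax":0,"ay":0,"az":0,"claw":-1},{"dx":0,"dy":0,"dz":1,"ax":0,"ay":0,"az":0,"claw":-1},{"dx":0,"dy":0,"dz":1,"ax":0,"ay":0,"az":0,"claw":-1},{"dx":0,"dy":0,"dz":1,"ax":0,"ay":0,"az":0,"claw":-1},{"dx":0,"dy":0,"dz":1,"ax":0,"ay":0,"az":0,"claw":-1},{"dx":0,"dy":0,"dz":0,"ax":0,"ay":0,"az":0,"claw":-1},{"dx":0,"dy":0,"dz":0,"ax":0,"ay":0,"az":0,"claw":-1}]'
```

```text
time_s: 8.05
ee_pos: [0.5476, -0.2268, 0.0463]
tcp_rot: [-3.141, -0.001, 1.571]
ft_force: [0.6, -0.4, -0.8]
width: 0.0539
gripper_force: 63.9
```

```bash
python3 -m jog '[{"dx":0,"dy":0,"dz":0.1,"ax":0,"ay":0,"az":0,"claw":-1},{"dx":0,"dy":0,"dz":0.1,"ax":0,"ay":0,"az":0,"claw":-1},{"dx":0,"dy":0,"dz":0,"ax":0,"ay":0,"az":0,"claw":-1},{"dx":0,"dy":0,"dz":0,"ax":0,"ay":0,"az":0,"claw":-1}]'
```

```text
time_s: 8.45
ee_pos: [0.548, -0.227, 0.0427]
tcp_rot: [3.141, 0.0, 1.571]
ft_force: [0.0, -0.6, -1.4]
width: 0.0537
gripper_force: 63.9
```

```bash
python3 -m jog '[{"dx":0,"dy":0,"dz":0,"ax":0,"ay":0,"az":0,"claw":0.6},{"dx":0,"dy":0,"dz":0,"ax":0,"ay":0,"az":0,"claw":0.6},{"dx":0,"dy":0,"dz":0,"ax":0,"ay":0,"az":0,"claw":0.6},{"dx":0,"dy":0,"dz":0,"ax":0,"ay":0,"az":0,"claw":0.6},{"dx":0,"dy":0,"dz":0,"ax":0,"ay":0,"az":0,"claw":0.6},{"dx":0,"dy":0,"dz":-1,"ax":0,"ay":0,"az":0,"claw":0.8},{"dx":0,"dy":0,"dz":-1,"ax":0,"ay":0,"az":0,"claw":0.8},{"dx":0,"dy":0,"dz":-1,"ax":0,"ay":0,"az":0,"claw":1},{"dx":0,"dy":0,"dz":-1,"ax":0,"ay":0,"az":0,"claw":1},{"dx":0,"dy":0,"dz":-1,"ax":0,"ay":0,"az":0,"claw":1},{"dx":0,"dy":0,"dz":0,"ax":0,"ay":0,"az":0,"claw":1}]'
python3 - <<'E'
from h import *
p,d,m=snap('top','t4')
Z=pts(cv2.medianBlur(d,3),m)
for u,v in [(370,211),(386,211),(378,203),(378,219)]: print(Z[v,u])
im=p[140:290,290:470,::-1]; cv2.imwrite('pics/t4c.png',cv2.resize(im,None,fx=3,fy=3))
E
```

```text
time_s: 9.55
ee_pos: [0.5496, -0.228, 0.1455]
tcp_rot: [3.137, 0.003, 1.571]
ft_force: [-0.7, -0.3, -0.5]
width: 0.0853
gripper_force: 0.0
[ 0.50237863 -0.12264095  0.44082414]
[ 0.49248397 -0.12427788  0.53626393]
[ 0.51087292 -0.12816651  0.47092636]
[ 0.48127742 -0.11225683  0.5435742 ]
```

View pics/t4c.png

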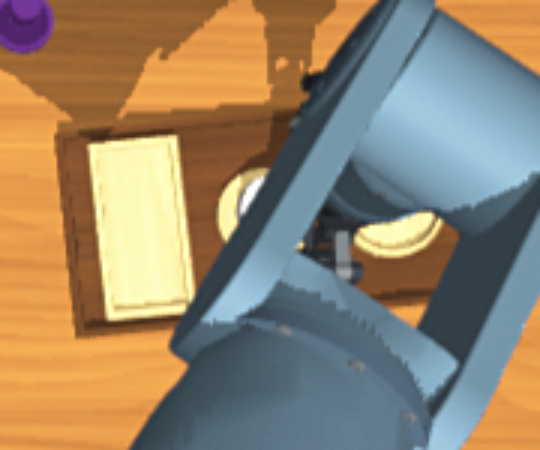

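```bash
python3 -m jog '[{"dx":1,"dy":0.02,"dz":0,"ax":0,"ay":0,"az":0,"claw":1},{"dx":1,"dy":0.02,"dz":0,"ax":0,"ay":0,"az":0,"claw":1},{"dx":1,"dy":0.02,"dz":0,"ax":0,"ay":0,"az":0,"claw":1},{"dx":1,"dy":0.02,"dz":0,"ax":0,"ay":0,"az":0,"claw":1},{"dx":1,"dy":0.02,"dz":0,"ax":0,"ay":0,"az":0,"claw":1},{"dx":1,"dy":0.02,"dz":0,"ax":0,"ay":0,"az":0,"claw":1},{"dx":1,"dy":0.02,"dz":0,"ax":0,"ay":0,"az":0,"claw":1},{"dx":1,"dy":0.02,"dz":0,"ax":0,"ay":0,"az":0,"claw":1},{"dx":1,"dy":0.02,"dz":0,"ax":0,"ay":0,"az":0,"claw":1},{"dx":1,"dy":0.02,"dz":0,"ax":0,"ay":0,"az":0,"claw":1},{"dx":1,"dy":0.02,"dz":0,"ax":0,"ay":0,"az":0,"claw":1},{"dx":1,"dy":0.02,"dz":0,"ax":0,"ay":0,"az":0,"claw":1},{"dx":1,"dy":0.02,"dz":0,"ax":0,"ay":0,"az":0,"claw":1},{"dx":1,"dy":0.02,"dz":0,"ax":0,"ay":0,"az":0,"claw":1},{"dx":1,"dy":0.02,"dz":0,"ax":0,"ay":0,"az":0,"claw":1},{"dx":1,"dy":0.02,"dz":0,"ax":0,"ay":0,"az":0,"claw":1},{"dx":1,"dy":0.02,"dz":0,"ax":0,"ay":0,"az":0,"claw":1},{"dx":1,"dy":0.02,"dz":0,"ax":0,"ay":0,"az":0,"claw":1}]'
python3 -m jog '[{"dx":1,"dy":0.02,"dz":0,"ax":0,"ay":0,"az":0,"claw":0.4},{"dx":1,"dy":0.02,"dz":0,"ax":0,"ay":0,"az":0,"claw":0.4},{"dx":1,"dy":0.02,"dz":0,"ax":0,"ay":0,"az":0,"claw":0.4},{"dx":1,"dy":0.02,"dz":0,"ax":0,"ay":0,"az":0,"claw":0.4},{"dx":1,"dy":0.02,"dz":0,"ax":0,"ay":0,"az":0,"claw":0.4},{"dx":1,"dy":0.02,"dz":0,"ax":0,"ay":0,"az":0,"claw":0.4},{"dx":0,"dy":0,"dz":0,"ax":0,"ay":0,"az":0,"claw":0.4},{"dx":0,"dy":0,"dz":0,"ax":0,"ay":0,"az":0,"claw":0.4}]'
python3 - <<'E'
from h import *
p,d,m=snap('wrist','w5'); Z=pts(cv2.medianBlur(d,3),m)
M=((Z[...,2]>.026)&(Z[...,2]<.04)&(abs(Z[...,0]-.558)<.03)&(abs(Z[...,1]-.303)<.03)).astype(np.uint8)
V,U=np.where(M); 
Q=np.array([ray(a,b,.034,m)[:2] for a,b in zip(U,V)],np.float32)*1000; print(len(V),cv2.minEnclosingCircle(Q),cv2.minAreaRect(Q))
E
```

```text
time_s: 11.4
ee_pos: [0.5531, 0.1348, 0.1405]
tcp_rot: [-3.138, -0.0, 1.572]
ft_force: [-1.4, 0.2, -0.5]
width: 0.0857
gripper_force: 0.0
time_s: 12.2
ee_pos: [0.5557, 0.2536, 0.1408]
tcp_rot: [-3.139, 0.001, 1.573]
ft_force: [1.2, 0.1, 0.1]
width: 0.0596
gripper_force: 0.0
1214 ((557.2513427734375, 304.4902038574219), 18.80809211730957) ((557.2200317382812, 304.5727233886719), (36.82622146606445, 36.40829849243164), 0.19130684435367584)
```

View pics/w5.png

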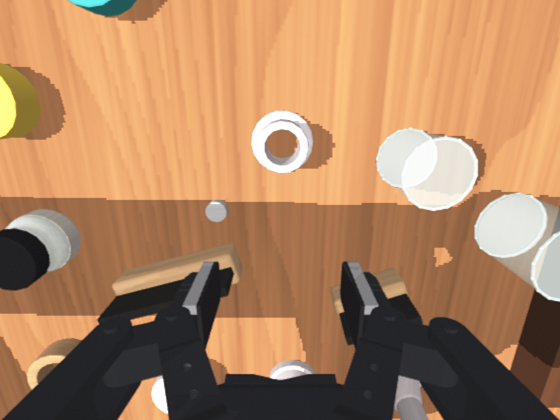

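The bush is at (282,142) and the glass edge, at (378,155), is about 65 mm away, so the partly opened fingers clear it.

```bash
python3 -m jog '[{"dx":1,"dy":0.1,"dz":0,"ax":0,"ay":0,"az":0,"claw":0.4},{"dx":1,"dy":0,"dz":0,"ax":0,"ay":0,"az":0,"claw":0.4},{"dx":0.53,"dy":0,"dz":0,"ax":0,"ay":0,"az":0,"claw":0.4},{"dx":0,"dy":0,"dz":1,"ax":0,"ay":0,"az":0,"claw":0.4},{"dx":0,"dy":0,"dz":1,"ax":0,"ay":0,"az":0,"claw":0.4},{"dx":0,"dy":0,"dz":1,"ax":0,"ay":0,"az":0,"claw":0.4},{"dx":0,"dy":0,"dz":1,"ax":0,"ay":0,"az":0,"claw":0.4},{"dx":0,"dy":0,"dz":1,"ax":0,"ay":0,"az":0,"claw":0.4},{"dx":0,"dy":0,"dz":0.65,"ax":0,"ay":0,"az":0,"claw":0.4},{"dx":0,"dy":0,"dz":0,"ax":0,"ay":0,"az":0,"claw":0.4},{"dx":0,"dy":0,"dz":0,"ax":0,"ay":0,"az":0,"claw":-1},{"dx":0,"dy":0,"dz":0,"ax":0,"ay":0,"az":0,"claw":-1},{"dx":0,"dy":0,"dz":0,"ax":0,"ay":0,"az":0,"claw":-1},{"dx":0,"dy":0,"dz":0,"ax":0,"ay":0,"az":0,"claw":-1},{"dx":0,"dy":0,"dz":0,"ax":0,"ay":0,"az":0,"claw":-1},{"dx":0,"dy":0,"dz":0,"ax":0,"ay":0,"az":0,"claw":-1}]'
```

```text
time_s: 13.85
ee_pos: [0.5602, 0.304, 0.0307]
tcp_rot: [3.139, -0.001, 1.571]
ft_force: [-0.2, -0.6, 6.0]
width: 0.0354
gripper_force: 60.6
```

```bash
python3 -m jog '[{"dx":0,"dy":0,"dz":-1,"ax":0,"ay":0,"az":0,"claw":-1},{"dx":0,"dy":0,"dz":-1,"ax":0,"ay":0,"az":0,"claw":-1},{"dx":0,"dy":0,"dz":-1,"ax":0,"ay":0,"az":0,"claw":-1},{"dx":0,"dy":0,"dz":-1,"ax":0,"ay":0,"az":0,"claw":-1},{"dx":0,"dy":0,"dz":-1,"ax":0,"ay":0,"az":0,"claw":-1},{"dx":0,"dy":0,"dz":-1,"ax":0,"ay":0,"az":0,"claw":-1},{"dx":-1,"dy":-0.02,"dz":0,"ax":0,"ay":0,"az":0,"claw":-1},{"dx":-1,"dy":-0.02,"dz":0,"ax":0,"ay":0,"az":0,"claw":-1},{"dx":-1,"dy":-0.02,"dz":0,"ax":0,"ay":0,"az":0,"claw":-1},{"dx":-1,"dy":-0.02,"dz":0,"ax":0,"ay":0,"az":0,"claw":-1},{"dx":-1,"dy":-0.02,"dz":0,"ax":0,"ay":0,"az":0,"claw":-1},{"dx":-1,"dy":-0.02,"dz":0,"ax":0,"ay":0,"az":0,"claw":-1},{"dx":-1,"dy":-0.02,"dz":0,"ax":0,"ay":0,"az":0,"claw":-1},{"dx":-1,"dy":-0.02,"dz":0,"ax":0,"ay":0,"az":0,"claw":-1},{"dx":-1,"dy":-0.02,"dz":0,"ax":0,"ay":0,"az":0,"claw":-1},{"dx":-1,"dy":-0.02,"dz":0,"ax":0,"ay":0,"az":0,"claw":-1},{"dx":-1,"dy":-0.02,"dz":0,"ax":0,"ay":0,"az":0,"claw":-1},{"dx":-1,"dy":-0.02,"dz":0,"ax":0,"ay":0,"az":0,"claw":-1},{"dx":-1,"dy":-0.02,"dz":0,"ax":0,"ay":0,"az":0,"claw":-1},{"dx":-1,"dy":-0.02,"dz":0,"ax":0,"ay":0,"az":0,"claw":-1}]'
python3 -m jog '[{"dx":-1,"dy":-0.02,"dz":0,"ax":0,"ay":0,"az":0,"claw":-1},{"dx":-1,"dy":-0.02,"dz":0,"ax":0,"ay":0,"az":0,"claw":-1},{"dx":-1,"dy":-0.02,"dz":0,"ax":0,"ay":0,"az":0,"claw":-1},{"dx":-1,"dy":-0.02,"dz":0,"ax":0,"ay":0,"az":0,"claw":-1},{"dx":-1,"dy":-0.02,"dz":0,"ax":0,"ay":0,"az":0,"claw":-1},{"dx":-1,"dy":-0.02,"dz":0,"ax":0,"ay":0,"az":0,"claw":-1},{"dx":-1,"dy":-0.02,"dz":0,"ax":0,"ay":0,"az":0,"claw":-1},{"dx":-1,"dy":-0.02,"dz":0,"ax":0,"ay":0,"az":0,"claw":-1},{"dx":0,"dy":0,"dz":0,"ax":0,"ay":0,"az":0,"claw":-1}]'
python3 - <<'E'
from h import *
for n in ('side','wrist'):
  p,d,m=snap(n,'6'+n)
s=load('6side')[0][200:340,290:500,::-1]; w=load('6wrist')[0][:,:,::-1]
cv2.imwrite('pics/6.png',np.hstack([cv2.resize(s,(400,267)),cv2.resize(w,(356,267))]))
E
```

```text
time_s: 15.85
ee_pos: [0.5532, 0.023, 0.149]
tcp_rot: [-3.141, -0.0, 1.571]
ft_force: [0.3, -0.7, -0.9]
width: 0.0357
gripper_force: 60.3
time_s: 16.75
ee_pos: [0.5504, -0.1384, 0.1492]
tcp_rot: [-3.142, 0.001, 1.569]
ft_force: [-0.3, 0.5, 0.2]
width: 0.0355
gripper_force: 60.3
```

View pics/6.png

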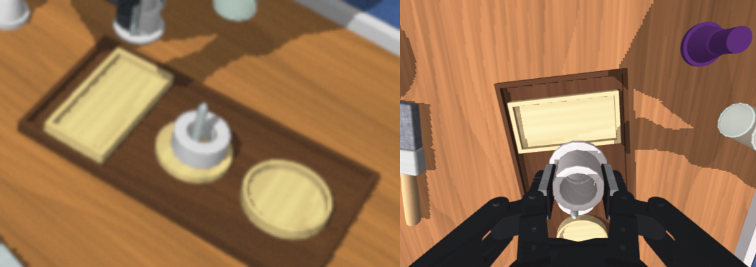

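The ring sits flat around the post and the bush is held upright. Next is lowering it.

```bash
python3 -m jog '[{"dx":-1,"dy":-0.12,"dz":0,"ax":0,"ay":0,"az":0,"claw":-1},{"dx":-1,"dy":0,"dz":0,"ax":0,"ay":0,"az":0,"claw":-1},{"dx":-1,"dy":0,"dz":0,"ax":0,"ay":0,"az":0,"claw":-1},{"dx":-1,"dy":0,"dz":0,"ax":0,"ay":0,"az":0,"claw":-1},{"dx":-0.42,"dy":0,"dz":0,"ax":0,"ay":0,"az":0,"claw":-1},{"dx":0,"dy":0,"dz":0,"ax":0,"ay":0,"az":0,"claw":-1},{"dx":0,"dy":0,"dz":1,"ax":0,"ay":0,"az":0,"claw":-1},{"dx":0,"dy":0,"dz":1,"ax":0,"ay":0,"az":0,"claw":-1},{"dx":0,"dy":0,"dz":1,"ax":0,"ay":0,"az":0,"claw":-1},{"dx":0,"dy":0,"dz":0.7,"ax":0,"ay":0,"az":0,"claw":-1},{"dx":0,"dy":0,"dz":0,"ax":0,"ay":0,"az":0,"claw":-1},{"dx":0,"dy":0,"dz":0,"ax":0,"ay":0,"az":0,"claw":-1}]'
```

```text
time_s: 18.05
ee_pos: [0.5484, -0.2243, 0.0755]
tcp_rot: [-3.142, -0.0, 1.572]
ft_force: [-0.1, 0.6, -1.5]
width: 0.035
gripper_force: 60.3
```

```bash
python3 -m jog '[{"dx":-0.1,"dy":0,"dz":0.1,"ax":0,"ay":0,"az":0,"claw":-1},{"dx":0,"dy":0,"dz":0.1,"ax":0,"ay":0,"az":0,"claw":-1},{"dx":0,"dy":0,"dz":0,"ax":0,"ay":0,"az":0,"claw":-1},{"dx":0,"dy":0,"dz":0,"ax":0,"ay":0,"az":0,"claw":-1}]'
```

```text
time_s: 18.45
ee_pos: [0.5484, -0.2268, 0.0716]
tcp_rot: [3.141, 0.0, 1.571]
ft_force: [0.0, -0.9, -0.4]
width: 0.0356
gripper_force: 60.3
```

```bash
python3 -m jog '[{"dx":0,"dy":0,"dz":0,"ax":0,"ay":0,"az":0,"claw":0.4},{"dx":0,"dy":0,"dz":0,"ax":0,"ay":0,"az":0,"claw":0.4},{"dx":0,"dy":0,"dz":0,"ax":0,"ay":0,"az":0,"claw":0.4},{"dx":0,"dy":0,"dz":0,"ax":0,"ay":0,"az":0,"claw":0.4},{"dx":0,"dy":0,"dz":0,"ax":0,"ay":0,"az":0,"claw":0.4},{"dx":0,"dy":0,"dz":-1,"ax":0,"ay":0,"az":0,"claw":0.6},{"dx":0,"dy":0,"dz":-1,"ax":0,"ay":0,"az":0,"claw":0.6},{"dx":0,"dy":0,"dz":-1,"ax":0,"ay":0,"az":0,"claw":0.6},{"dx":0,"dy":0,"dz":-1,"ax":0,"ay":0,"az":0,"claw":0.6},{"dx":0,"dy":0,"dz":0,"ax":0,"ay":0,"az":0,"claw":0.6}]'
```

```text
time_s: 19.45
ee_pos: [0.55, -0.2278, 0.1545]
tcp_rot: [3.137, 0.003, 1.571]
ft_force: [-0.0, -0.3, -0.5]
width: 0.0684
gripper_force: 0.0
```

```bash
python3 -m jog '[{"dx":1,"dy":0.08,"dz":0,"ax":0,"ay":0,"az":0,"claw":0.6},{"dx":1,"dy":0.08,"dz":0,"ax":0,"ay":0,"az":0,"claw":0.6},{"dx":1,"dy":0.08,"dz":0,"ax":0,"ay":0,"az":0,"claw":0.6},{"dx":1,"dy":0.08,"dz":0,"ax":0,"ay":0,"az":0,"claw":0.6},{"dx":1,"dy":0.08,"dz":0,"ax":0,"ay":0,"az":0,"claw":0.6},{"dx":1,"dy":0.08,"dz":0,"ax":0,"ay":0,"az":0,"claw":0.6},{"dx":1,"dy":0.08,"dz":0,"ax":0,"ay":0,"az":0,"claw":0.6},{"dx":1,"dy":0.08,"dz":0,"ax":0,"ay":0,"az":0,"claw":0.6},{"dx":1,"dy":0.08,"dz":0,"ax":0,"ay":0,"az":0,"claw":0.6},{"dx":1,"dy":0.08,"dz":0,"ax":0,"ay":0,"az":0,"claw":0.6},{"dx":1,"dy":0.08,"dz":0,"ax":0,"ay":0,"az":0,"claw":0.6},{"dx":0,"dy":0,"dz":0,"ax":0,"ay":0,"az":0,"claw":0.6},{"dx":0,"dy":0,"dz":0,"ax":0,"ay":0,"az":0,"claw":0.6}]'
python3 - <<'E'
from h import *
p,d,m=snap('wrist','w7'); Z=pts(cv2.medianBlur(d,3),m)
M=((Z[...,2]>.058)&(Z[...,2]<.07)&(abs(Z[...,0]-.57)<.03)&(abs(Z[...,1]-.053)<.03)).astype(np.uint8)
V,U=np.where(M); 
Q=np.array([ray(a,b,.064,m)[:2] for a,b in zip(U,V)],np.float32)*1000; print(len(V),U.mean(),V.mean(),cv2.minEnclosingCircle(Q),cv2.minAreaRect(Q))
p,d,m=snap('top','t7'); im=p[140:290,250:470,::-1]; cv2.imwrite('pics/t7c.png',cv2.resize(im,None,fx=3,fy=3))
E
```

```text
time_s: 20.75
ee_pos: [0.5653, -0.0065, 0.1504]
tcp_rot: [-3.14, 0.0, 1.572]
ft_force: [-0.1, -0.7, -0.5]
width: 0.0683
gripper_force: 0.0
1076 285.9228624535316 138.98605947955392 ((569.0271606445312, 52.6260871887207), 12.045323371887207) ((569.0969848632812, 52.61626052856445), (23.461956024169922, 23.067001342773438), 0.16262133419513702)
```

View pics/t7c.png

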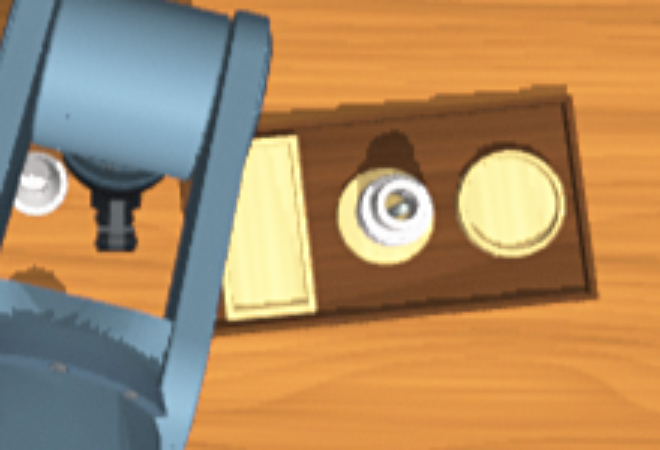

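The stack shows at crop (397,207) and the well at (511,203). I'll measure both.

```bash
python3 - <<'E'
from h import *
p,d,m=load('t7'); print('well',ray(420.3,207.7,.020,m)[:2],'disc',ray(250+386/3,140+216/3,.014,m)[:2],'post tip',ray(250+403/3,140+203/3,.078,m)[:2])
Z=pts(cv2.medianBlur(d,3),m)
for lo,hi,zp in ((.062,.085,.074),(.036,.046,.040),(.03,.046,.043)):
  M=(Z[...,2]>lo)&(Z[...,2]<hi)&(abs(Z[...,0]-.55)<.05)&(abs(Z[...,1]+.227)<.05)
  V,U=np.where(M); Q=np.array([ray(a,b,zp,m)[:2] for a,b in zip(U,V)],np.float32)*1000; print(len(V),np.median(Z[M][:,2]),cv2.minEnclosingCircle(Q))
E
```

```text
well [ 0.55682803 -0.32665175] disc [ 0.54578716 -0.22871616] post tip [ 0.54910664 -0.22763417]
163 0.07195499834149333 ((549.928466796875, -225.54736328125), 19.5620174407959)
159 0.04240138669299709 ((550.4292602539062, -229.2696075439453), 27.83588409423828)
171 0.04209708759580355 ((549.844970703125, -228.14071655273438), 28.26181411743164)
```

```bash
python3 -m jog '[{"dx":1,"dy":0.2,"dz":0,"ax":0,"ay":0,"az":0,"claw":0.6},{"dx":1,"dy":0,"dz":0,"ax":0,"ay":0,"az":0,"claw":0.6},{"dx":0.98,"dy":0,"dz":0,"ax":0,"ay":0,"az":0,"claw":0.6},{"dx":0,"dy":0,"dz":0,"ax":0,"ay":0,"az":0,"claw":0.6},{"dx":0,"dy":0,"dz":1,"ax":0,"ay":0,"az":0,"claw":0.6},{"dx":0,"dy":0,"dz":1,"ax":0,"ay":0,"az":0,"claw":0.6},{"dx":0,"dy":0,"dz":1,"ax":0,"ay":0,"az":0,"claw":0.6},{"dx":0,"dy":0,"dz":1,"ax":0,"ay":0,"az":0,"claw":0.6},{"dx":0,"dy":0,"dz":0.85,"ax":0,"ay":0,"az":0,"claw":0.6},{"dx":0,"dy":0,"dz":0,"ax":0,"ay":0,"az":0,"claw":0.6},{"dx":0,"dy":0,"dz":0,"ax":0,"ay":0,"az":0,"claw":-1},{"dx":0,"dy":0,"dz":0,"ax":0,"ay":0,"az":0,"claw":-1},{"dx":0,"dy":0,"dz":0,"ax":0,"ay":0,"az":0,"claw":-1},{"dx":0,"dy":0,"dz":0,"ax":0,"ay":0,"az":0,"claw":-1},{"dx":0,"dy":0,"dz":0,"ax":0,"ay":0,"az":0,"claw":-1},{"dx":0,"dy":0,"dz":0,"ax":0,"ay":0,"az":0,"claw":-1},{"dx":0,"dy":0,"dz":0,"ax":0,"ay":0,"az":0,"claw":-1},{"dx":0,"dy":0,"dz":0,"ax":0,"ay":0,"az":0,"claw":-1}]'
```

```text
time_s: 22.65
ee_pos: [0.5708, 0.0527, 0.0556]
tcp_rot: [3.139, 0.001, 1.572]
ft_force: [-0.8, -1.3, 5.9]
width: 0.0224
gripper_force: 58.8
```

```bash
python3 -m jog '[{"dx":0,"dy":0,"dz":-1,"ax":0,"ay":0,"az":0,"claw":-1},{"dx":0,"dy":0,"dz":-1,"ax":0,"ay":0,"az":0,"claw":-1},{"dx":0,"dy":0,"dz":-1,"ax":0,"ay":0,"az":0,"claw":-1},{"dx":0,"dy":0,"dz":-1,"ax":0,"ay":0,"az":0,"claw":-1},{"dx":0,"dy":0,"dz":-1,"ax":0,"ay":0,"az":0,"claw":-1},{"dx":0,"dy":0,"dz":-1,"ax":0,"ay":0,"az":0,"claw":-1},{"dx":0,"dy":0,"dz":0,"ax":0,"ay":0,"az":0,"claw":-1}]'
python3 -m jog '[{"dx":-1,"dy":-0.03,"dz":0,"ax":0,"ay":0,"az":0,"claw":-1},{"dx":-1,"dy":-0.03,"dz":0,"ax":0,"ay":0,"az":0,"claw":-1},{"dx":-1,"dy":-0.03,"dz":0,"ax":0,"ay":0,"az":0,"claw":-1},{"dx":-1,"dy":-0.03,"dz":0,"ax":0,"ay":0,"az":0,"claw":-1},{"dx":-1,"dy":-0.03,"dz":0,"ax":0,"ay":0,"az":0,"claw":-1},{"dx":-1,"dy":-0.03,"dz":0,"ax":0,"ay":0,"az":0,"claw":-1},{"dx":-1,"dy":-0.03,"dz":0,"ax":0,"ay":0,"az":0,"claw":-1},{"dx":-1,"dy":-0.03,"dz":0,"ax":0,"ay":0,"az":0,"claw":-1},{"dx":-1,"dy":-0.03,"dz":0,"ax":0,"ay":0,"az":0,"claw":-1},{"dx":-1,"dy":-0.03,"dz":0,"ax":0,"ay":0,"az":0,"claw":-1},{"dx":-1,"dy":-0.03,"dz":0,"ax":0,"ay":0,"az":0,"claw":-1},{"dx":-1,"dy":-0.03,"dz":0,"ax":0,"ay":0,"az":0,"claw":-1},{"dx":-1,"dy":-0.03,"dz":0,"ax":0,"ay":0,"az":0,"claw":-1},{"dx":-1,"dy":-0.03,"dz":0,"ax":0,"ay":0,"az":0,"claw":-1},{"dx":-1,"dy":-0.03,"dz":0,"ax":0,"ay":0,"az":0,"claw":-1},{"dx":-1,"dy":-0.03,"dz":0,"ax":0,"ay":0,"az":0,"claw":-1},{"dx":-1,"dy":-0.03,"dz":0,"ax":0,"ay":0,"az":0,"claw":-1},{"dx":-1,"dy":-0.03,"dz":0,"ax":0,"ay":0,"az":0,"claw":-1},{"dx":-0.9,"dy":-0.1,"dz":0,"ax":0,"ay":0,"az":0,"claw":-1},{"dx":0,"dy":0,"dz":0,"ax":0,"ay":0,"az":0,"claw":-1}]'
python3 - <<'E'
from h import *
for n in ('side','wrist'):
  p,d,m=snap(n,'8'+n)
s=load('8side')[0][180:370,290:550,::-1]; w=load('8wrist')[0][:,:,::-1]
cv2.imwrite('pics/8.png',np.hstack([cv2.resize(s,(400,292)),cv2.resize(w,(389,292))]))
print(telemetry.sense()['ee_pos'])
E
```

```text
time_s: 23.35
ee_pos: [0.5714, 0.0529, 0.1772]
tcp_rot: [3.136, 0.001, 1.572]
ft_force: [1.1, 0.4, -1.3]
width: 0.0225
gripper_force: 58.9
time_s: 25.35
ee_pos: [0.5566, -0.3282, 0.1744]
tcp_rot: [3.141, 0.001, 1.569]
ft_force: [0.3, 0.5, -1.0]
width: 0.0222
gripper_force: 58.9
[ 0.55683904 -0.32557541  0.17405972]
```

View pics/8.png

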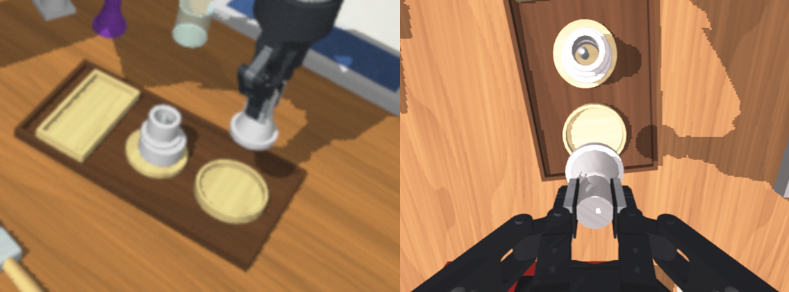

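The stack is seated and the chuck hangs upright, so I'll lower it into the well.

```bash
python3 -m jog '[{"dx":0,"dy":0,"dz":1,"ax":0,"ay":0,"az":0,"claw":-1},{"dx":0,"dy":0,"dz":1,"ax":0,"ay":0,"az":0,"claw":-1},{"dx":0,"dy":0,"dz":1,"ax":0,"ay":0,"az":0,"claw":-1},{"dx":0,"dy":0,"dz":1,"ax":0,"ay":0,"az":0,"claw":-1},{"dx":0,"dy":0,"dz":1,"ax":0,"ay":0,"az":0,"claw":-1},{"dx":0,"dy":0,"dz":0.2,"ax":0,"ay":0,"az":0,"claw":-1},{"dx":0,"dy":0,"dz":0.1,"ax":0,"ay":0,"az":0,"claw":-1},{"dx":0,"dy":0,"dz":0,"ax":0,"ay":0,"az":0,"claw":-1},{"dx":0,"dy":0,"dz":0,"ax":0,"ay":0,"az":0,"claw":-1}]'
```

```text
time_s: 26.35
ee_pos: [0.5579, -0.3255, 0.0697]
tcp_rot: [3.14, 0.001, 1.572]
ft_force: [1.1, -0.5, -0.7]
width: 0.0221
gripper_force: 58.9
```

Another 3.5 mm down, then release and rise.

```bash
python3 -m jog '[{"dx":0,"dy":0,"dz":0.1,"ax":0,"ay":0,"az":0,"claw":-1},{"dx":0,"dy":0,"dz":0.08,"ax":0,"ay":0,"az":0,"claw":-1},{"dx":0,"dy":0,"dz":0,"ax":0,"ay":0,"az":0,"claw":-1},{"dx":0,"dy":0,"dz":0,"ax":0,"ay":0,"az":0,"claw":0.2},{"dx":0,"dy":0,"dz":0,"ax":0,"ay":0,"az":0,"claw":0.2},{"dx":0,"dy":0,"dz":0,"ax":0,"ay":0,"az":0,"claw":0.2},{"dx":0,"dy":0,"dz":0,"ax":0,"ay":0,"az":0,"claw":0.2},{"dx":0,"dy":0,"dz":0,"ax":0,"ay":0,"az":0,"claw":0.2},{"dx":0,"dy":0,"dz":-1,"ax":0,"ay":0,"az":0,"claw":0.4},{"dx":0,"dy":0,"dz":-1,"ax":0,"ay":0,"az":0,"claw":0.4},{"dx":0,"dy":0,"dz":-1,"ax":0,"ay":0,"az":0,"claw":0.4},{"dx":0,"dy":0,"dz":-1,"ax":0,"ay":0,"az":0,"claw":0.4},{"dx":0,"dy":0,"dz":-1,"ax":0,"ay":0,"az":0,"claw":0.4},{"dx":0,"dy":0,"dz":0,"ax":0,"ay":0,"az":0,"claw":0.4}]'
```

```text
time_s: 27.75
ee_pos: [0.5587, -0.3264, 0.1682]
tcp_rot: [3.137, 0.004, 1.571]
ft_force: [1.0, -0.0, 0.7]
width: 0.0599
gripper_force: 0.0
```

```bash
python3 -m jog '[{"dx":1,"dy":0,"dz":0,"ax":0,"ay":0,"az":0,"claw":0.4},{"dx":1,"dy":0,"dz":0,"ax":0,"ay":0,"az":0,"claw":0.4},{"dx":1,"dy":-0.2,"dz":0,"ax":0,"ay":0,"az":0,"claw":0.4},{"dx":1,"dy":-0.2,"dz":0,"ax":0,"ay":0,"az":0,"claw":0.4},{"dx":1,"dy":-0.2,"dz":0,"ax":0,"ay":0,"az":0,"claw":0.4},{"dx":1,"dy":-0.2,"dz":0,"ax":0,"ay":0,"az":0,"claw":0.4},{"dx":1,"dy":-0.2,"dz":0,"ax":0,"ay":0,"az":0,"claw":0.4},{"dx":1,"dy":-0.2,"dz":0,"ax":0,"ay":0,"az":0,"claw":0.4},{"dx":1,"dy":-0.3,"dz":0,"ax":0,"ay":0,"az":0,"claw":0.4},{"dx":1,"dy":-0.3,"dz":0,"ax":0,"ay":0,"az":0,"claw":0.4},{"dx":1,"dy":-0.3,"dz":0,"ax":0,"ay":0,"az":0,"claw":0.4},{"dx":1,"dy":-0.3,"dz":0,"ax":0,"ay":0,"az":0,"claw":0.4},{"dx":1,"dy":-0.3,"dz":0,"ax":0,"ay":0,"az":0,"claw":0.4},{"dx":1,"dy":-0.3,"dz":0,"ax":0,"ay":0,"az":0,"claw":0.4},{"dx":1,"dy":-0.3,"dz":0,"ax":0,"ay":0,"az":0,"claw":0.4},{"dx":1,"dy":-0.3,"dz":0,"ax":0,"ay":0,"az":0,"claw":0.4},{"dx":1,"dy":-0.3,"dz":0,"ax":0,"ay":0,"az":0,"claw":0.4},{"dx":1,"dy":-0.3,"dz":0,"ax":0,"ay":0,"az":0,"claw":0.4},{"dx":1,"dy":-0.3,"dz":0,"ax":0,"ay":0,"az":0,"claw":0.4},{"dx":1,"dy":0,"dz":0,"ax":0,"ay":0,"az":0,"claw":0.4}]'
python3 -m jog '[{"dx":1,"dy":0,"dz":0,"ax":0,"ay":0,"az":0,"claw":0.4},{"dx":1,"dy":0,"dz":0,"ax":0,"ay":0,"az":0,"claw":0.4},{"dx":0,"dy":0,"dz":0,"ax":0,"ay":0,"az":0,"claw":0.4},{"dx":0,"dy":0,"dz":0,"ax":0,"ay":0,"az":0,"claw":0.4}]'
python3 - <<'E'
from h import *
p,d,m=snap('wrist','w9'); Z=pts(cv2.medianBlur(d,3),m)
M=((Z[...,2]>.050)&(Z[...,2]<.07)&(abs(Z[...,0]-.467)<.07)&(abs(Z[...,1]-.19)<.05))
k,L,S,C=cv2.connectedComponentsWithStats(M.astype(np.uint8)); V,U=np.where(L==1+S[1:,4].argmax())
for zp in (.060,): Q=np.array([ray(a,b,zp,m)[:2] for a,b in zip(U,V)],np.float32)*1000; print(len(V),U.mean(),V.mean(),cv2.minAreaRect(Q))
p,d,m=snap('top','t9'); im=p[140:290,290:470,::-1]; cv2.imwrite('pics/t9c.png',cv2.resize(im,None,fx=3,fy=3))
Z=pts(cv2.medianBlur(d,3),m); M=(Z[...,2]>.055)&(Z[...,2]<.09)&(abs(Z[...,0]-.557)<.05)&(abs(Z[...,1]+.327)<.05)
V,U=np.where(M); Q=np.array([ray(a,b,.074,m)[:2] for a,b in zip(U,V)],np.float32)*1000; print(len(V),np.median(Z[M][:,2]),cv2.minEnclosingCircle(Q))
E
```

```text
time_s: 29.75
ee_pos: [0.4656, 0.0763, 0.1647]
tcp_rot: [-3.141, 0.0, 1.571]
ft_force: [0.9, 0.2, 0.2]
width: 0.0599
gripper_force: 0.0
time_s: 30.15
ee_pos: [0.4664, 0.1153, 0.1647]
tcp_rot: [3.141, 0.0, 1.573]
ft_force: [0.8, 1.1, -0.1]
width: 0.0596
gripper_force: 0.0
1887 280.06306306306305 117.7885532591415 ((464.92626953125, 186.28488159179688), (105.47078704833984, 8.458639144897461), 16.073305130004883)
111 0.07310290372033279 ((558.6328125, -322.9820556640625), 14.22658634185791)
```

View pics/t9c.png

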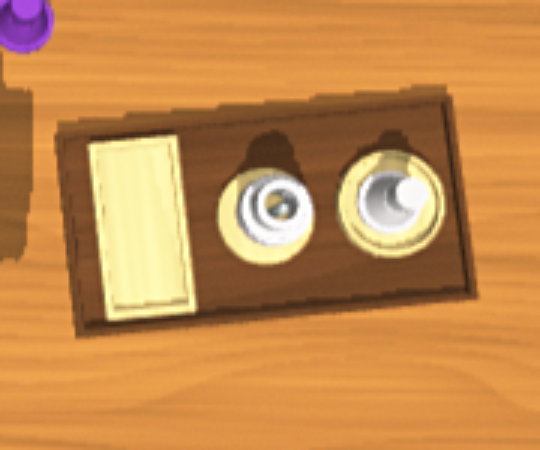

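The chuck stands in the well (nose at (410,195)) and the stack is fine. I'll move over the long squeegee and turn to its yaw.

```bash
python3 -m jog '[{"dx":1,"dy":0,"dz":0,"ax":0,"ay":0,"az":0,"claw":0.4},{"dx":1,"dy":0,"dz":0,"ax":0,"ay":0,"az":0,"claw":0.4},{"dx":1,"dy":0,"dz":0,"ax":0,"ay":0,"az":0,"claw":0.4},{"dx":0.53,"dy":0,"dz":0,"ax":0,"ay":0,"az":0,"claw":0.4},{"dx":0,"dy":0,"dz":0,"ax":0,"ay":0,"az":1,"claw":0.4},{"dx":0,"dy":0,"dz":0,"ax":0,"ay":0,"az":1,"claw":0.4},{"dx":0,"dy":0,"dz":0,"ax":0,"ay":0,"az":1,"claw":0.4},{"dx":0,"dy":0,"dz":0,"ax":0,"ay":0,"az":1,"claw":0.4},{"dx":0,"dy":0,"dz":0,"ax":0,"ay":0,"az":1,"claw":0.4},{"dx":0,"dy":0,"dz":0,"ax":0,"ay":0,"az":1,"claw":0.4},{"dx":0,"dy":0,"dz":0,"ax":0,"ay":0,"az":1,"claw":0.4},{"dx":0,"dy":0,"dz":0,"ax":0,"ay":0,"az":1,"claw":0.4},{"dx":0,"dy":0,"dz":0,"ax":0,"ay":0,"az":0.6,"claw":0.4},{"dx":0,"dy":0,"dz":0,"ax":0,"ay":0,"az":0,"claw":0.4},{"dx":0,"dy":0,"dz":0,"ax":0,"ay":0,"az":0,"claw":0.4}]'
```

```text
time_s: 31.75
ee_pos: [0.4669, 0.1849, 0.1647]
tcp_rot: [3.141, 0.0, 0.283]
ft_force: [-0.5, -1.2, 1.4]
width: 0.0597
gripper_force: 0.0
```

```bash
python3 -m jog '[{"dx":0,"dy":0,"dz":1,"ax":0,"ay":0,"az":0,"claw":0.2},{"dx":0,"dy":0,"dz":1,"ax":0,"ay":0,"az":0,"claw":0},{"dx":0,"dy":0,"dz":1,"ax":0,"ay":0,"az":0,"claw":0},{"dx":0,"dy":0,"dz":1,"ax":0,"ay":0,"az":0,"claw":0},{"dx":0,"dy":0,"dz":1,"ax":0,"ay":0,"az":0,"claw":0},{"dx":0,"dy":0,"dz":0.7,"ax":0,"ay":0,"az":0,"claw":0},{"dx":0,"dy":0,"dz":0,"ax":0,"ay":0,"az":0,"claw":0},{"dx":0,"dy":0,"dz":0,"ax":0,"ay":0,"az":0,"claw":-1},{"dx":0,"dy":0,"dz":0,"ax":0,"ay":0,"az":0,"claw":-1},{"dx":0,"dy":0,"dz":0,"ax":0,"ay":0,"az":0,"claw":-1},{"dx":0,"dy":0,"dz":0,"ax":0,"ay":0,"az":0,"claw":-1},{"dx":0,"dy":0,"dz":0,"ax":0,"ay":0,"az":0,"claw":-1},{"dx":0,"dy":0,"dz":0,"ax":0,"ay":0,"az":0,"claw":-1},{"dx":0,"dy":0,"dz":0,"ax":0,"ay":0,"az":0,"claw":-1}]'
```

```text
time_s: 33.15
ee_pos: [0.4676, 0.1856, 0.0516]
tcp_rot: [3.141, -0.002, 0.281]
ft_force: [-0.6, -0.1, 6.3]
width: 0.0069
gripper_force: 63.9
```

```bash
python3 -m jog '[{"dx":0,"dy":0,"dz":-1,"ax":0,"ay":0,"az":0,"claw":-1},{"dx":0,"dy":0,"dz":-1,"ax":0,"ay":0,"az":0,"claw":-1},{"dx":0,"dy":0,"dz":-1,"ax":0,"ay":0,"az":0,"claw":-1},{"dx":0,"dy":0,"dz":-1,"ax":0,"ay":0,"az":0,"claw":-1},{"dx":0,"dy":0,"dz":-1,"ax":0,"ay":0,"az":0,"claw":-1},{"dx":0,"dy":0,"dz":-1,"ax":0,"ay":0,"az":0,"claw":-1},{"dx":0,"dy":0,"dz":0,"ax":0,"ay":0,"az":0.6,"claw":-1},{"dx":0,"dy":0,"dz":0,"ax":0,"ay":0,"az":0.51,"claw":-1},{"dx":0,"dy":0,"dz":0,"ax":0,"ay":0,"az":0,"claw":-1}]'
python3 -m jog '[{"dx":0.11,"dy":1,"dz":0,"ax":0,"ay":0,"az":0,"claw":-1},{"dx":0.11,"dy":1,"dz":0,"ax":0,"ay":0,"az":0,"claw":-1},{"dx":0.11,"dy":1,"dz":0,"ax":0,"ay":0,"az":0,"claw":-1},{"dx":0.11,"dy":1,"dz":0,"ax":0,"ay":0,"az":0,"claw":-1},{"dx":0.11,"dy":1,"dz":0,"ax":0,"ay":0,"az":0,"claw":-1},{"dx":0.11,"dy":1,"dz":0,"ax":0,"ay":0,"az":0,"claw":-1},{"dx":0.11,"dy":1,"dz":0,"ax":0,"ay":0,"az":0,"claw":-1},{"dx":0.11,"dy":1,"dz":0,"ax":0,"ay":0,"az":0,"claw":-1},{"dx":0.11,"dy":1,"dz":0,"ax":0,"ay":0,"az":0,"claw":-1},{"dx":0.11,"dy":1,"dz":0,"ax":0,"ay":0,"az":0,"claw":-1},{"dx":0.11,"dy":1,"dz":0,"ax":0,"ay":0,"az":0,"claw":-1},{"dx":0.11,"dy":1,"dz":0,"ax":0,"ay":0,"az":0,"claw":-1},{"dx":0.11,"dy":1,"dz":0,"ax":0,"ay":0,"az":0,"claw":-1},{"dx":0.11,"dy":1,"dz":0,"ax":0,"ay":0,"az":0,"claw":-1},{"dx":0.11,"dy":1,"dz":0,"ax":0,"ay":0,"az":0,"claw":-1},{"dx":0.1,"dy":0.95,"dz":0,"ax":0,"ay":0,"az":0,"claw":-1},{"dx":0,"dy":0,"dz":0,"ax":0,"ay":0,"az":0,"claw":-1},{"dx":0,"dy":0,"dz":0,"ax":0,"ay":0,"az":0,"claw":-1}]'
python3 - <<'E'
from h import *
for n in ('side','wrist'):
  p,d,m=snap(n,'10'+n)
s=load('10side')[0][150:370,250:550,::-1]; w=load('10wrist')[0][:,:,::-1]
cv2.imwrite('pics/10.png',np.hstack([cv2.resize(s,(400,293)),cv2.resize(w,(389,293))]))
E
```

```text
time_s: 34.05
ee_pos: [0.4666, 0.1854, 0.1707]
tcp_rot: [3.142, 0.0, 0.114]
ft_force: [-1.1, 0.7, -0.5]
width: 0.0063
gripper_force: 62.8
time_s: 35.85
ee_pos: [0.5378, -0.1275, 0.1703]
tcp_rot: [-3.141, 0.001, 0.115]
ft_force: [-0.3, -0.3, -0.8]
width: 0.0067
gripper_force: 62.8
```

View pics/10.png

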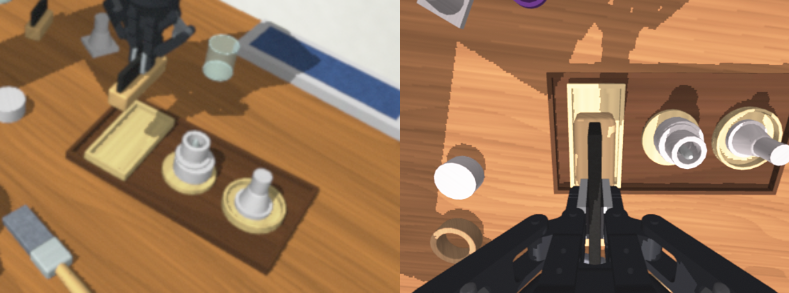

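The squeegee is aligned lengthwise above the trough, so I'll lower it.

```bash
python3 -m jog '[{"dx":0,"dy":0,"dz":1,"ax":0,"ay":0,"az":0,"claw":-1},{"dx":0,"dy":0,"dz":1,"ax":0,"ay":0,"az":0,"claw":-1},{"dx":0,"dy":0,"dz":1,"ax":0,"ay":0,"az":0,"claw":-1},{"dx":0,"dy":0,"dz":1,"ax":0,"ay":0,"az":0,"claw":-1},{"dx":0,"dy":0,"dz":1,"ax":0,"ay":0,"az":0,"claw":-1},{"dx":0,"dy":0,"dz":0.15,"ax":0,"ay":0,"az":0,"claw":-1},{"dx":0,"dy":0,"dz":0.1,"ax":0,"ay":0,"az":0,"claw":-1},{"dx":0,"dy":0,"dz":0,"ax":0,"ay":0,"az":0,"claw":-1},{"dx":0,"dy":0,"dz":0,"ax":0,"ay":0,"az":0,"claw":-1}]'
```

```text
time_s: 36.85
ee_pos: [0.5389, -0.1276, 0.0669]
tcp_rot: [3.141, -0.002, 0.115]
ft_force: [0.3, 0.3, -0.8]
width: 0.0069
gripper_force: 62.8
```

```bash
python3 -m jog '[{"dx":0,"dy":0,"dz":0.1,"ax":0,"ay":0,"az":0,"claw":-1},{"dx":0,"dy":0,"dz":0.09,"ax":0,"ay":0,"az":0,"claw":-1},{"dx":0,"dy":0,"dz":0,"ax":0,"ay":0,"az":0,"claw":-1},{"dx":0,"dy":0,"dz":0,"ax":0,"ay":0,"az":0,"claw":-0.3},{"dx":0,"dy":0,"dz":0,"ax":0,"ay":0,"az":0,"claw":-0.3},{"dx":0,"dy":0,"dz":0,"ax":0,"ay":0,"az":0,"claw":-0.3},{"dx":0,"dy":0,"dz":0,"ax":0,"ay":0,"az":0,"claw":-0.3},{"dx":0,"dy":0,"dz":0,"ax":0,"ay":0,"az":0,"claw":-0.3},{"dx":0,"dy":0,"dz":-1,"ax":0,"ay":0,"az":0,"claw":-0.3},{"dx":0,"dy":0,"dz":-1,"ax":0,"ay":0,"az":0,"claw":-0.3},{"dx":0,"dy":0,"dz":-1,"ax":0,"ay":0,"az":0,"claw":-0.3},{"dx":0,"dy":0,"dz":-1,"ax":0,"ay":0,"az":0,"claw":-0.3},{"dx":0,"dy":0,"dz":-1,"ax":0,"ay":0,"az":0,"claw":-0.3},{"dx":0,"dy":-1,"dz":-1,"ax":0,"ay":0,"az":0,"claw":-0.3},{"dx":0,"dy":-1,"dz":-1,"ax":0,"ay":0,"az":0,"claw":-0.3},{"dx":-1,"dy":-1,"dz":0,"ax":0,"ay":0,"az":0,"claw":-0.3},{"dx":-1,"dy":-1,"dz":0,"ax":0,"ay":0,"az":0,"claw":-0.3},{"dx":-1,"dy":-1,"dz":0,"ax":0,"ay":0,"az":0,"claw":-0.3},{"dx":-1,"dy":-1,"dz":0,"ax":0,"ay":0,"az":0,"claw":-0.3},{"dx":-1,"dy":-1,"dz":0,"ax":0,"ay":0,"az":0,"claw":-0.3}]'
python3 -m jog '[{"dx":0,"dy":-1,"dz":0,"ax":0,"ay":0,"az":0,"claw":0},{"dx":0,"dy":-1,"dz":0,"ax":0,"ay":0,"az":0,"claw":0},{"dx":0,"dy":-1,"dz":0,"ax":0,"ay":0,"az":0,"claw":0},{"dx":0,"dy":-1,"dz":0,"ax":0,"ay":0,"az":0,"claw":0},{"dx":0,"dy":-1,"dz":0,"ax":0,"ay":0,"az":0,"claw":0},{"dx":0,"dy":0,"dz":0,"ax":0,"ay":0,"az":0,"claw":0},{"dx":0,"dy":0,"dz":0,"ax":0,"ay":0,"az":0,"claw":0},{"dx":0,"dy":0,"dz":0,"ax":0,"ay":0,"az":0,"claw":0}]'
python3 - <<'E'
from h import *
for n in ('side','top'):
  p,d,m=snap(n,'11'+n)
s=load('11side')[0][150:370,250:550,::-1]; w=load('11top')[0][110:330,200:470,::-1]
cv2.imwrite('pics/11.png',np.hstack([cv2.resize(s,(400,293)),cv2.resize(w,(360,293))]))
p,d,m=load('11top'); Z=pts(cv2.medianBlur(d,3),m)
M=(Z[...,2]>.06)&(Z[...,2]<.09)&(abs(Z[...,0]-.537)<.08)&(abs(Z[...,1]+.128)<.05)
V,U=np.where(M); Q=np.array([ray(a,b,.071,m)[:2] for a,b in zip(U,V)],np.float32)*1000; print(len(V),np.median(Z[M][:,2]),cv2.minAreaRect(Q))
E
```

```text
time_s: 38.85
ee_pos: [0.4217, 0.0008, 0.2018]
tcp_rot: [-3.142, -0.0, 0.115]
ft_force: [-0.2, 0.7, 0.2]
width: 0.0298
gripper_force: 0.0
time_s: 39.65
ee_pos: [0.4114, 0.0989, 0.2019]
tcp_rot: [3.141, -0.0, 0.114]
ft_force: [-0.1, 0.8, -0.1]
width: 0.043
gripper_force: 0.0
186 0.06941296417545273 ((537.7022705078125, -126.41415405273438), (103.55925750732422, 9.445396423339844), 6.692835807800293)
```

View pics/11.png

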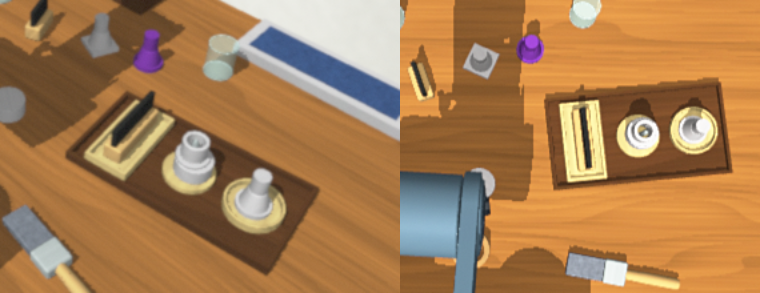

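All four parts are seated: squeegee in the trough, ring and bush on the post, chuck in the well. The look-alikes are where they were.

```bash
python3 -c "
from cell import ctrl; print(ctrl.close_job())"
```

```text
the job is handed in; nothing more can be done
None
```

The job is handed in at about 40 s: in the last pictures and height checks the ring and bush are on the post, the round chuck is in the well, the long squeegee lies blade up in the trough, and the look-alikes were left alone; no verdict was returned.

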